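# Draw a top-heavy casting from its mould and stand it up

## Robot

A 6-joint arm with a two-finger parallel gripper is mounted at the origin on a cart in front of the work surface, level with it; the furniture and walls round the work are solid. World frame = base frame: x ahead of the robot, y to its left, z up, the work surface at z = 0. Lengths are in mm, angles in rad, forces in N, time in s.
With the tool pointing down it reaches from about 275 to 750 mm from the base axis. Payload 10.2 kg.
Tool frame: the origin (TCP) lies at the very end of the fingers, on their centre line; the grasp point (between the pads) lies 19 mm behind it; z points along the fingers, y is the direction in which the jaws open and shut (so a half turn about z gives the same grasp; the last joint's range is limited). The gripper opens to 88 mm and grips with 3 to 60 N. Pads are 18 mm wide; open, the fingers measure 123 mm over their backs; the gripper's body (75 mm by 187 mm) begins 45 mm behind the grasp point.
Start: joints at [-1.443, 0.313, 1.498, -0, 1.331, -0.223], TCP at [180.403, -493.037, 238.72] pointing down, gripper open.
Joint ranges: [-2.94, 2.94], [-0.97, 2.17], [0.19, 2.56], [-1.23, 4.37], [0.02, 3.11], [-2.88, 2.88]. Speed limits (rad/s): [2.39, 2.39, 3.01, 3.14, 3.14, 3.14].

## Interface

Orientations are given as a unit quaternion [x, y, z, w].
In Python, from station import manip gives the robot as it stands. The module is installed in compiled form; this text tells all that it offers.
- The arm moves only by the shell command python3 -m jog 'ROWS' [FORCE]. ROWS is JSON, a list that holds one entry, the list of rows, each a list of 5 numbers: the shift along the world's x, y, z in m, then the turn about the world's z in degrees, then the finger opening in m, from 0 to 0.0881. A call has 1 to 10 rows; each row shifts and turns the commanded pose from where the row before left it; what a row does not reach is not made up. A row lasts 1/12 s, in which the tool goes at most 41.7 mm and 7.16 degrees, less where a joint would pass 70% of its speed; a pose out of reach is approached as far as the arm can. A call is refused whole if a number of a shift passes 0.0417 or a number of a turn 7.16, either way. A call with a gripper value outside its range is refused whole. The fingers move at their own pace and stop on an object; FORCE is the grip in N (left out, the last holds). Time passes only in rows, so rows that do not move let the fingers close. It gives the time, the measured TCP pose, the force and the opening at its end, in the units of the state.
- manip.sense(): the state, without advancing time (a new reading comes with each control period).
- manip.read_camera(name): name is "side" or "top" or "wrist"; returns (picture, depth): 384x512x3 uint8, red, green, blue; 384x512 float32, mm along the optical axis (not along the pixel's ray), 0 where there is no reading.
- manip.calibration(name): a dict with "K" (3x3 intrinsics, pixels), "extrinsics" (4x4, takes a point from world to camera coordinates). Camera axes: x right, y up, looking along -z (the intrinsics and any distortion apply to the point x, -y, -z); pixel columns grow to the right and rows downward; lengths in mm; the calibration is good to about 2 mm. A picture is of the moment at which its call begins: read the wrist's pose just before it. calibration takes no time and is no camera call; for the wrist camera it gives the pose at the moment of the call.
- manip.close_job(): hands the job in, once; it reports no verdict.
Trained networks look in the newest picture that a camera, given by its name, has taken for a name from the list of things; names that differ only in an ending like _2 or _b are one class to them, and where a whole thing is asked for, a point or a joint stands for the part that bears it (a point fixed in the world has none). Each returns a list of dicts, best first, with "p" (0 to 1); they miss things now and then, are a little off and sometimes report something else, mostly with a low value. They report only what shows in the picture. A call takes as long as a camera call. They do not tell look-alikes from the thing itself.
- manip.search_frame(label, camera): "xyz" ([x, y, z] in mm, in the coordinates of the camera as it stood for that picture, good to about 4 mm: the middle of the surface that is visible of it).
The state is a dict: "clock": time; "joints": joint angles; "dq": joint speeds; "joint_torque": joint torques, N m; "position": TCP position; "tcp_rot": TCP orientation; "wrist_force": force on the tool from outside, world axes, zero at the start; "torque": the same for the moment, N m; "opening": finger opening in mm.
Only numpy, scipy, OpenCV 4.12 (cv2) and the standard library are available. Lean on these libraries where they do the work, as an engineer would, in place of code of your own. Each camera call takes 0.05 s, during which the arm holds its last target.

## Task

Lift the casting out of the open half mould and stand it upright on its square foot in the middle of the screw stand's table. It is top-heavy and the table's height is not known beforehand, so set it down gently: neither drop it nor press it hard onto the table. Leave the glue bottle, the brass puck and the try square where they are.

Things in the scene. Friction and masses are not known exactly. Their poses are not given: they have to be found in the camera images.
- casting_head (a point): Centre of the casting's head. Dark steel square pillar, 123 mm tall, about 0.35 kg: foot 44x44x8 mm, stem 14x14x75, heavy head a 40 mm cube. z runs from foot to head; x, y square to the faces. 20 mm to the head's end, 103 mm to the foot's underside; mass centre 25 mm towards the foot. Starts level, axis 34 mm above the bench, x up, head to the robot's right (-y) within 25 degrees.
- casting_foot (a point): Centre of the underside of the casting's foot, axes as casting_head. The lower half of foot and stem is sunk in the mould's cavity: the foot 22 mm deep in a slot with 2 mm play at each side and 3 to 4 mm along the pillar's axis. Draw the casting straight up and level: if its foot hangs back by more than about 8 degrees it wedges in the slot; then lower it and lift again.
- mould: Fixed aluminium half mould, 150 (x) x 100 (y) x 34 mm; origin under its middle, z up, x from the casting's head to its foot. From x=-64 to +2 mm it is cut down over its whole width to a ledge 14 mm above the bench: the head lies on it (centre x=-41), 28 mm free each side for fingers. End bar x=-74 to -64: 22 mm high. Two dowels, 8 mm thick, stand 5 mm out of the top at x=13, y=+-36.
- stand: Screw stand fixed to the bench: steel base 110x110 mm, post, and a level square plywood-faced table 120x120 mm over it, sides parallel to its x and y. Origin under its middle on the bench, z up. The table's top lies somewhere between 60 and 100 mm above the bench; its height is not given: see or feel it. It does not give under less than 100 N.
- glue_bottle: Bystander: white squeeze glue bottle, 37 x 64 x 163 mm tall, standing; origin under its middle.
- brass_puck: Bystander: brass disc, diameter 38 mm, 10 mm thick, flat on the bench; origin under its middle.
- try_square: Bystander: try square with wooden stock, 187 x 115 x 14 mm, flat on the bench near the robot; origin under its middle.
There are look-alikes about, which are no part of the job. Leave any turquoise look-alike of the part that bears casting_head alone. Of the things that look like the mould, the larger one is meant.

How it is judged:
By the outcome, as a careful person would: the job done as asked, in the order asked, and still so for the second after the job is handed in, with the robot touching nothing.
It also fails if it takes over 48 s, if anything falls off the work surface, if the arm or the gripper's body presses on something with over 40 N, if the wrist force passes 120 N, or if a joint passes its speed limit or range.

## Working session

There is one attempt and no reset: what is moved stays moved. The work goes in short steps, Python scripts to look and compute and a shell command to move; the robot and the scene stay as the last step left them, time stands still between calls to the robot, and variables do not carry over. Pictures are saved under pics/ and viewed, and the job is handed in when it is done.

```bash
mkdir -p pics
cat > h.py <<'E'
import numpy as np, cv2
from station import manip
def shot(cam,name):
    c=manip.calibration(cam); p,d=manip.read_camera(cam)
    cv2.imwrite(f'pics/{name}.png',cv2.cvtColor(p,cv2.COLOR_RGB2BGR)); np.savez(f'pics/{name}.npz',p=p,d=d,K=c['K'],E=c['extrinsics'])
    return p,d,c
def c2w(c,xyz):
    return (np.linalg.inv(np.array(c['extrinsics']))@np.r_[xyz,1])[:3]
def cloud(d,c):
    K=np.array(c['K']);v,u=np.mgrid[:d.shape[0],:d.shape[1]]
    x=(u-K[0,2])/K[0,0]*d;y=(v-K[1,2])/K[1,1]*d
    P=np.stack([x,-y,-d,np.ones_like(d)],-1)
    return (P@np.linalg.inv(np.array(c['extrinsics'])).T)[...,:3]
E
python3 - <<'E'
from h import *
s=manip.sense();print(s)
for cam in('top','side'):
    p,d,c=shot(cam,cam+'0')
    print(c.keys(),np.round(c['K'],1).tolist(),np.round(c['extrinsics'],3).tolist())
    for l in['casting_head','casting_foot','mould','stand','glue_bottle','brass_puck','try_square']:
        for r in manip.search_frame(l,cam): print(cam,l,round(r['p'],2),c2w(c,r['xyz']).round(0))
print(manip.sense()['clock'])
E
```

```text
{'clock': 0.0, 'joints': array([-1.44345443e+00,  3.13453298e-01,  1.49835381e+00, -3.30664886e-05,
        1.33098451e+00, -2.23422308e-01]), 'dq': array([ 8.68528839e-04, -3.50089736e-04,  1.10093186e-03,  3.42442905e-04,
        1.25074262e-03, -8.85373733e-05]), 'joint_torque': array([ 9.17262441e-04, -4.02216625e+01, -2.52271092e+01,  6.95012952e-02,
        3.52629495e-02, -6.25184794e-05]), 'position': array([ 180.34014219, -492.82568716,  238.19072167]), 'tcp_rot': array([ 9.84659076e-01,  1.74488237e-01,  1.27489067e-05, -5.99560852e-04]), 'wrist_force': array([-0.19624366,  0.17625212,  0.38916535]), 'torque': array([-0.00250343, -0.08818934, -0.00124762]), 'opening': 88.10732887290008}
dict_keys(['K', 'extrinsics']) [[495.6, 0.0, 258.0], [0.0, 495.6, 192.5], [0.0, 0.0, 1.0]] [[0.006, -1.0, -0.001, -2.605], [0.986, 0.006, 0.166, -550.527], [-0.166, -0.002, 0.986, -1192.416], [0.0, 0.0, 0.0, 1.0]]
top casting_head 0.72 [ 374. -240.   41.]
top casting_head 0.63 [ 547. -233.   52.]
top casting_foot 0.78 [ 374. -235.   42.]
top casting_foot 0.67 [ 554. -232.   53.]
top mould 0.68 [701. 267.  14.]
top mould 0.64 [ 546. -205.   27.]
top stand 0.98 [528. 188.  78.]
top glue_bottle 0.56 [746. -24.  85.]
top brass_puck 0.58 [590.   5.  13.]
top try_square 0.85 [350.  30.  10.]
dict_keys(['K', 'extrinsics']) [[498.3, 0.0, 251.6], [0.0, 498.3, 194.8], [0.0, 0.0, 1.0]] [[0.937, -0.35, 0.011, -539.825], [0.188, 0.529, 0.828, -155.628], [-0.295, -0.774, 0.561, -1370.587], [0.0, 0.0, 0.0, 1.0]]
side casting_head 0.94 [ 369. -263.   29.]
side casting_head 0.77 [ 548. -250.   42.]
side casting_foot 0.93 [ 365. -261.   31.]
side casting_foot 0.62 [ 545. -250.   46.]
side casting_foot 0.38 [323.  22.   4.]
side mould 0.84 [695. 266.  14.]
side mould 0.69 [ 542. -228.   24.]
side stand 0.98 [521. 175.  79.]
side glue_bottle 0.58 [749. -37.  67.]
side brass_puck 0.6 [587.  -2.  10.]
side try_square 0.74 [323.  19.   8.]
0.8
```

View pics/top0.png

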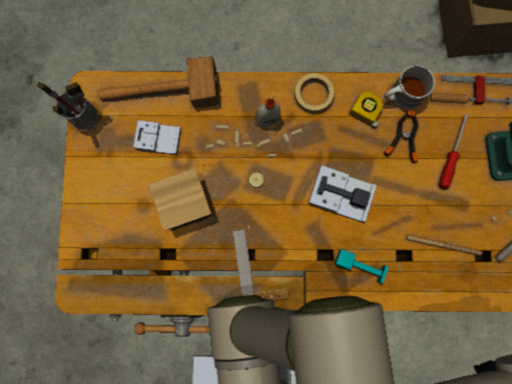

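View pics/side0.png

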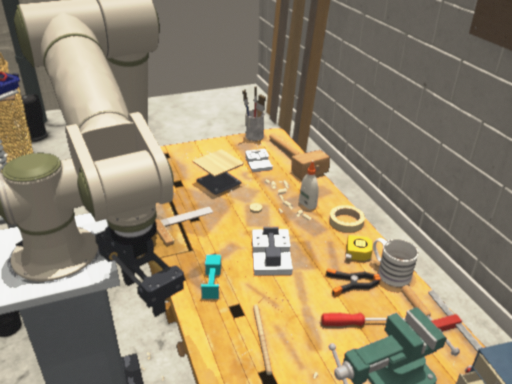

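The top view shows the larger mould at (343,194) with the dark casting, its head at about (361,198). The turquoise decoy is at (363,266), the stand's table at (182,200), the small look-alike mould at (157,137) and the puck at (257,180). Next I measure from depth.

```bash
cat > m.py <<'E'
from h import *
for n in('top0','side0'):
    f=np.load(f'pics/{n}.npz');c={'K':f['K'],'extrinsics':f['E']};W=cloud(f['d'],c);p=f['p'].astype(int);z=W[...,2]
    X,Y=W[...,0],W[...,1];ok=f['d']>0
    br=(ok&(abs(X-560)<50)&(abs(Y+60)<40));print(n,'bench z',np.median(z[br]))
    # head top
    dark=(p.max(-1)<90)
    m=ok&dark&(abs(X-545)<80)&(abs(Y+220)<110)&(z>46)
    P=W[m];print('dark high',len(P),P.min(0).round(),P.max(0).round())
    m2=m&(z>49)&(z<60);P=W[m2]
    if len(P)>5:
        r=cv2.minAreaRect(P[:,:2].astype(np.float32));print('hi rect',r,np.median(P[:,2]))
    # all casting dark
    m=ok&dark&(abs(X-545)<80)&(abs(Y+220)<110)&(z>32)
    r=cv2.minAreaRect(W[m][:,:2].astype(np.float32));print('casting',r)
    # mould bright
    m=ok&(abs(X-545)<100)&(abs(Y+220)<110)&(p.min(-1)>120)&(z>8)
    r=cv2.minAreaRect(W[m][:,:2].astype(np.float32));print('mould',r)
    # table
    m=ok&(abs(X-525)<110)&(abs(Y-180)<110)&(z>55)&(z<105)
    P=W[m];r=cv2.minAreaRect(P[:,:2].astype(np.float32));print('table',r,np.median(P[:,2]),P[:,2].std())
E
python3 m.py; python3 -c "
import cv2
a=cv2.imread('pics/top0.png');cv2.imwrite('pics/topz.png',cv2.resize(a[150:240,290:400],None,fx=7,fy=6,interpolation=2))"
```

```text
top0 bench z -0.6265910539405013
dark high 297 [ 517. -276.   46.] [ 590. -152.   62.]
hi rect ((553.33740234375, -215.3443603515625), (120.50511169433594, 41.47305679321289), 71.99576568603516) 53.89095565894672
casting ((553.1567993164062, -214.9681396484375), (121.0013656616211, 75.78985595703125), 72.28681945800781)
mould ((553.4036254882812, -215.2633819580078), (149.58914184570312, 100.32366180419922), 71.40625)
table ((528.65771484375, 190.1852264404297), (120.41413879394531, 120.58330535888672), 20.285419464111328) 81.18585441189362 2.3575851392784064
side0 bench z -0.19641894703454454
dark high 46 [ 513. -282.   46.] [ 588. -160.   54.]
hi rect ((550.7413330078125, -222.22158813476562), (119.30477142333984, 35.894073486328125), 71.56965637207031) 50.784565214982536
casting ((551.003662109375, -220.69659423828125), (125.58071899414062, 36.83249282836914), 70.87593078613281)
mould ((550.976806640625, -219.635498046875), (155.6642303466797, 100.28710174560547), 71.48902130126953)
table ((526.9279174804688, 188.8023223876953), (123.62013244628906, 131.41893005371094), 20.234298706054688) 80.80939139896094 2.5763644579255875
```

View pics/topz.png

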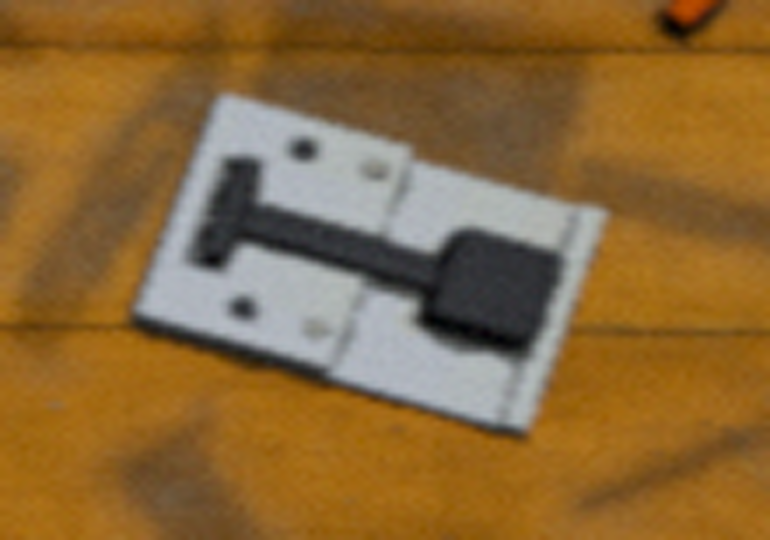

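```bash
python3 -m jog '[[[0.03,0.02,0,5.2,0.0881],[0.03,0.02,0,5.2,0.0881],[0.03,0.02,0,5.2,0.0881],[0.03,0.02,0,5.2,0.0881],[0.03,0.02,0,5.2,0.0881],[0.03,0.02,0,5.2,0.0881],[0.03,0.02,0,5.2,0.0881],[0.03,0.02,0,5.2,0.0881],[0.03,0.02,0,5.2,0.0881],[0.03,0.02,0,5.2,0.0881]]]' 60
python3 -m jog '[[[0.03,0.02,-0.03,0,0.0881],[0.03,0.018,-0.03,0,0.0881],[0,0,0,0,0.0881],[0,0,0,0,0.0881]]]'
python3 - <<'E'
from h import *
s=manip.sense();print(s['clock'],s['position'],s['tcp_rot'],s['joints'],s['wrist_force'])
p,d,c=shot('wrist','w1')
for r in manip.search_frame('casting_head','wrist'): print(r['p'],c2w(c,r['xyz']))
E
```

```text
clock: 1.63
position: [481.8, -291.7, 238.8]
tcp_rot: [0.807, 0.59, 0.0, 0.0]
wrist_force: [-0.2, -1.0, -0.5]
opening: 88.0
clock: 1.97
position: [534.5, -257.8, 183.3]
tcp_rot: [0.808, 0.589, -0.001, -0.001]
wrist_force: [-1.0, -0.3, 0.0]
opening: 88.2
1.9667 [ 534.46792196 -257.80576706  183.34085955] [ 8.07832418e-01  5.89410141e-01 -5.12387091e-04 -1.48616634e-03] [-6.46652073e-01  5.08995082e-01  1.35806090e+00 -1.25402558e-04
  1.27767842e+00 -3.36478071e-01] [-0.96693499 -0.25634302  0.02222502]
0.88 [ 383.40449404 -227.11234768   39.72409584]
0.61 [ 553.84865303 -237.90313258   52.29818134]
```

View pics/w1.png

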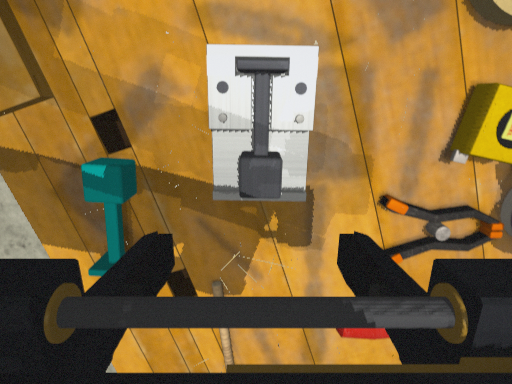

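Run:
```python
from h import *
f=np.load('pics/w1.npz');c={'K':f['K'],'extrinsics':f['E']};W=cloud(f['d'],c);p=f['p'].astype(int);z=W[...,2]
X,Y=W[...,0],W[...,1];ok=f['d']>0
m0=ok&(abs(X-550)<90)&(abs(Y+220)<100);m0[215:]=False
for nm,m in dict(mould=m0&(z>8)&(z<60),head=m0&(z>50)&(z<60)&(Y<-225),foot=m0&(z>50)&(z<60)&(Y>-200),casting=m0&(p.max(-1)<100)&(z>36)).items():
    P=W[m];r=cv2.minAreaRect(P[:,:2].astype(np.float32));print(nm,len(P),np.round(r[0],1),np.round(r[1],1),round(r[2],1),np.median(P[:,2]), (P[:,:2].min(0)+P[:,:2].max(0))/2)
s=manip.sense()
from scipy.spatial.transform import Rotation as R
print(R.from_quat(s['tcp_rot']).as_matrix().round(3))
```

```text
mould 15825 [ 551.9 -215.3] [150.3 100.4] 71.4 34.345942016828985 [ 552.24107771 -215.20923056]
head 1731 [ 538.8 -255.6] [40.5 40. ] 71.5 54.54741415212044 [ 538.78151933 -255.45074003]
foot 559 [ 570.3 -161.7] [ 8.1 43.2] 71.3 56.275403580166426 [ 570.11974562 -161.80859349]
casting 2977 [ 551.2 -216. ] [123.1  43.2] 70.6 54.04987636426716 [ 553.21387978 -215.56688053]
[[ 0.308  0.951  0.001]
 [ 0.951 -0.308 -0.001]
 [-0.001  0.001 -1.   ]]
```

```bash
python3 -m jog '[[[0,0,-0.03,0,0.0881],[0,0,-0.03,0,0.0881],[0,0,0,0,0.0881],[0,0,0,0,0.0881],[0,0,0,0,0.0881]]]'; python3 -c "
from h import *
s=manip.sense();print(s['position'],s['tcp_rot'])"
```

```text
clock: 2.48
position: [534.6, -260.1, 127.5]
tcp_rot: [0.809, 0.588, 0.001, 0.002]
wrist_force: [0.3, 0.7, 0.8]
opening: 88.2
[ 534.62698853 -260.13517427  127.47699444] [8.08773622e-01 5.88117493e-01 5.00948689e-04 1.67091152e-03]
```

```bash
python3 -m jog '[[[0.004,0.0045,-0.03,-0.5,0.0881],[0,0,-0.025,0,0.0881],[0,0,0,0,0.0881],[0,0,0,0,0.0881],[0,0,0,0,0.0881],[0,0,0,0,0.0881]]]'
python3 - <<'E'
from h import *
s=manip.sense();print(s['position'],s['tcp_rot'],np.degrees(2*np.arctan2(s['tcp_rot'][1],s['tcp_rot'][0])))
E
```

```text
clock: 2.98
position: [539.1, -255.3, 72.4]
tcp_rot: [0.811, 0.585, 0.001, 0.002]
wrist_force: [0.2, -0.4, -0.3]
opening: 88.0
[ 539.06849885 -255.34253332   72.38786713] [8.11106179e-01 5.84895801e-01 5.73131782e-04 1.82734024e-03] 71.5914098830224
```

```bash
python3 -m jog '[[[0,0,-0.025,0,0.0881],[0,0,-0.02,0,0.0881],[0,0,-0.0105,0,0.0881],[0,0,0,0,0.0881],[0,0,0,0,0.0881],[0,0,0,0,0.0881]]]'
python3 - <<'E'
from h import *
s=manip.sense();print(s['position'],s['wrist_force'])
shot('wrist','w2')
E
```

```text
clock: 3.48
position: [538.7, -254.9, 15.6]
tcp_rot: [0.811, 0.585, 0.0, 0.001]
wrist_force: [-0.1, 1.1, 0.4]
opening: 88.2
[ 538.70200615 -254.94009449   15.56740061] [-0.11788084  1.06192919  0.38527822]
```

View pics/w2.png

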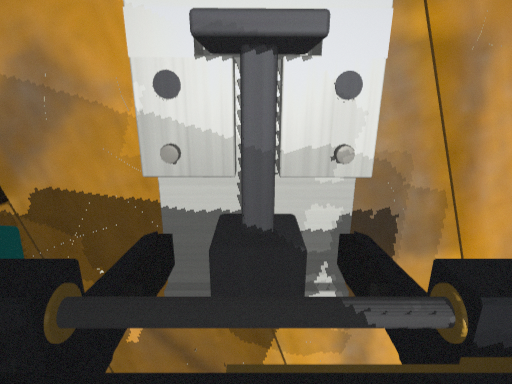

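The head at columns 210–306 sits centred between the fingers (inner faces at 173 and 340). Now I close on it.

```bash
python3 -m jog '[[[0,0,0,0,0.03],[0,0,0,0,0.03],[0,0,0,0,0.03],[0,0,0,0,0.03],[0,0,0,0,0.03],[0,0,0,0,0.03],[0,0,0,0,0.03],[0,0,0,0,0.03],[0,0,0,0,0.03],[0,0,0,0,0.03]]]' 60
```

```text
clock: 4.37
position: [538.3, -254.6, 14.5]
tcp_rot: [0.811, 0.585, 0.0, 0.0]
wrist_force: [0.5, -0.6, 0.6]
opening: 39.5
```

```bash
python3 -m jog '[[[0,0,0,0,0.03],[0,0,0.002,0,0.03],[0,0,0.003,0,0.03],[0,0,0.003,0,0.03],[0,0,0.003,0,0.03],[0,0,0.003,0,0.03],[0,0,0,0,0.03]]]' 60;  python3 - <<'E'
from h import *
s=manip.sense();print(s['position'],s['wrist_force'],s['torque'])
shot('wrist','w3');shot('side','s3')
f=np.load('pics/w3.npz');c={'K':f['K'],'extrinsics':f['E']};W=cloud(f['d'],c);p=f['p']
for r in range(10,260,30): print(r,W[r,258].round(1),p[r,258])
a=cv2.imread('pics/w3.png');b=cv2.imread('pics/s3.png');b=cv2.resize(b[200:300,220:330],(422,384));cv2.imwrite('pics/c3.png',cv2.resize(np.hstack([a,b]),(800,330)))
E
```

```text
clock: 4.95
position: [538.4, -254.6, 29.1]
tcp_rot: [0.811, 0.585, 0.0, 0.0]
wrist_force: [-0.2, -0.3, -4.8]
opening: 39.7
[ 538.39803987 -254.63775921   29.14822554] [-0.20985571 -0.26602649 -4.83441086] [-0.11406768 -0.03913456 -0.04125247]
10 [ 571.  -157.8   70.2] [91 91 97]
40 [ 568.8 -164.6   62.9] [33 31 31]
70 [ 566.1 -173.    55.6] [90 93 95]
100 [ 562.8 -183.    55.6] [94 95 99]
130 [ 559.3 -193.6   55.6] [88 88 90]
160 [ 555.6 -205.    55. ] [77 77 81]
190 [ 551.6 -216.9   55.3] [78 77 79]
220 [ 547.5 -229.5   55.8] [71 73 75]
250 [ 545.2 -236.3   68.9] [40 39 40]
```

View pics/c3.png

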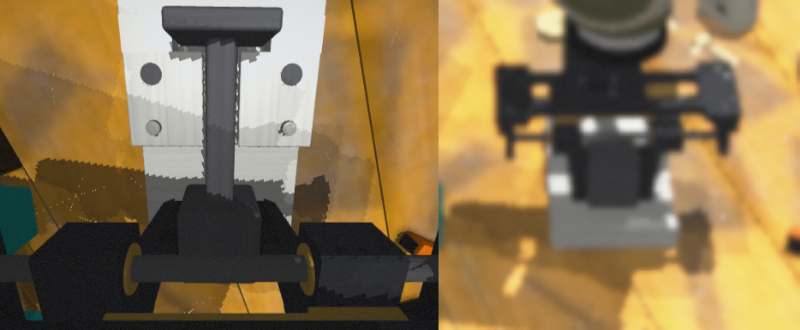

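Stem's top reads a constant z of 55.5, so the casting is rising level. I keep lifting.

```bash
python3 -m jog '[[[0,0,0.004,0,0.03],[0,0,0.006,0,0.03],[0,0,0.008,0,0.03],[0,0,0.012,0,0.03],[0,0,0.02,0,0.03],[0,0,0.025,0,0.03],[0,0,0.03,0,0.03],[0,0,0.03,0,0.03],[0,0,0.03,0,0.03],[0,0,0.03,0,0.03]]]' 60
python3 -m jog '[[[-0.004,0.03,0.02,-2,0.03],[-0.004,0.03,0.01,-2,0.03],[-0.004,0.03,0,-2,0.03],[-0.004,0.03,0,-2,0.03],[0,0.03,0,-2,0.03],[0,0.03,0,-2,0.03],[0,0.03,0,-2,0.03],[0,0.02,0,-2,0.03],[0,0.01,0,-2,0.03],[0,0,0,0,0.03]]]'
python3 - <<'E'
from h import *
s=manip.sense();print(s['position'],s['wrist_force'],s['torque'],s['joints'])
shot('wrist','w4');shot('side','s4')
f=np.load('pics/w4.npz');c={'K':f['K'],'extrinsics':f['E']};W=cloud(f['d'],c);p=f['p']
for r in range(10,260,30): print(r,W[r,258].round(1),p[r,258])
a=cv2.imread('pics/w4.png');b=cv2.imread('pics/s4.png');cv2.imwrite('pics/c4.png',cv2.resize(np.hstack([a,b]),(800,300)))
E
```

```text
clock: 5.88
position: [537.9, -254.2, 226.3]
tcp_rot: [0.811, 0.585, 0.0, 0.001]
wrist_force: [-0.1, -0.0, -4.6]
opening: 39.6
clock: 6.72
position: [521.8, -12.5, 254.7]
tcp_rot: [0.892, 0.452, 0.001, 0.0]
wrist_force: [0.8, -1.2, -4.6]
opening: 39.4
[521.84027335 -12.51462615 254.70812717] [ 0.8314124  -1.19281327 -4.64098379] [-0.10748775  0.05452403 -0.01328301] [-2.48887227e-01  2.94094252e-01  1.48084340e+00  4.68198828e-04
  1.36553151e+00  3.84913704e-01]
10 [582.7  69.3 296.5] [106 110 112]
40 [578.6  63.6 288.4] [41 41 42]
70 [573.4  56.4 281.7] [116 116 122]
100 [567.2  47.9 281.9] [111 110 115]
130 [560.6  38.8 280.9] [109 108 114]
160 [553.8  29.5 282.4] [89 91 95]
190 [546.2  19.  280.8] [86 87 94]
220 [538.7   8.7 282.4] [85 85 89]
250 [534.1   2.6 294.4] [43 41 45]
```

View pics/c4.png

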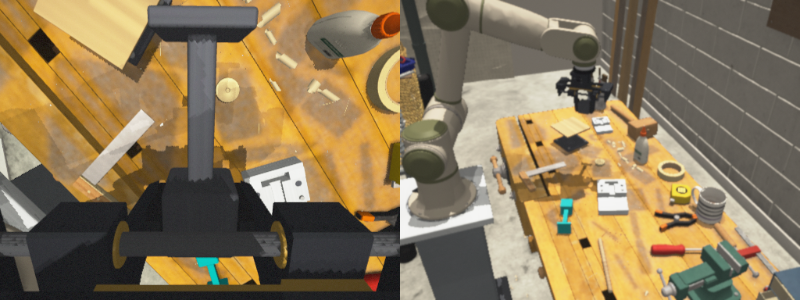

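```bash
python3 -m jog '[[[0,0.02,-0.005,-4.2,0.03],[0.001,0.03,-0.005,-4.2,0.03],[0.001,0.03,-0.005,-4.2,0.03],[0.001,0.03,-0.005,-4.2,0.03],[0.001,0.03,-0.005,-4.2,0.03],[0.001,0.03,-0.005,-4.2,0.03],[0.001,0.02,-0.005,-4.2,0.03],[0,0.01,-0.005,-4.1,0.03],[0,0,0,0,0.03],[0,0,0,0,0.03]]]'
python3 - <<'E'
from h import *
s=manip.sense();print(s['position'],s['wrist_force'],s['torque'],np.degrees(2*np.arctan2(s['tcp_rot'][1],s['tcp_rot'][0])))
E
python3 -m jog '[[[0,0,0,0,0.03],[0,0,0,0,0.03]]]' 20
python3 -c "
from h import *
print(manip.sense()['torque'])"
python3 -m jog '[[[0,0,0,0,0.03],[0,0,0,0,0.03]]]' 14
python3 - <<'E'
from h import *
s=manip.sense();print(s['position'],s['wrist_force'],s['torque'])
shot('wrist','w5')
E
```

```text
clock: 7.65
position: [528.4, 184.6, 213.5]
tcp_rot: [0.984, 0.176, -0.0, 0.0]
wrist_force: [0.8, 1.1, -4.2]
opening: 39.6
[528.35375845 184.63045597 213.4929586 ] [ 0.75739878  1.13498072 -4.18861304] [-0.05866006  0.13335012  0.04293811] 20.240897102867798
clock: 7.82
position: [528.5, 184.2, 213.9]
tcp_rot: [0.985, 0.175, 0.0, 0.0]
wrist_force: [-0.0, -0.5, -4.5]
opening: 39.8
[-0.04956273  0.10785196  0.01575739]
clock: 7.98
position: [528.3, 184.9, 213.8]
tcp_rot: [0.985, 0.174, 0.0, 0.0]
wrist_force: [-0.5, 0.3, -4.3]
opening: 39.9
[528.34929899 184.86029775 213.75175286] [-0.46169448  0.33211616 -4.26319274] [-0.07841807  0.08272449  0.01072408]
```

View pics/w5.png

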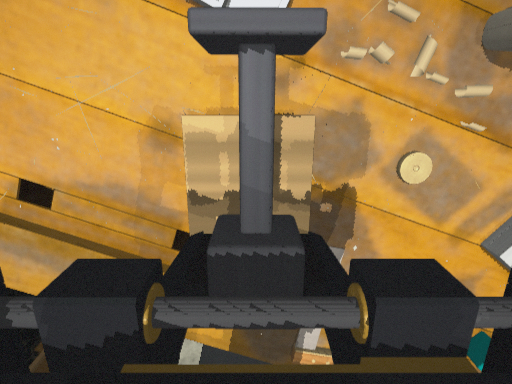

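Still level at 14 N, and the table (columns 183–315) is aligned with the casting. I lower the grip in steps.

```bash
cat > q.py <<'E'
from h import *
import sys
s=manip.sense();print('M',s['torque'].round(3),'F',s['wrist_force'].round(1))
p,d,c=shot('wrist',sys.argv[1]);W=cloud(d,c)
for r in (20,75,150,200,225,245): print(r,W[r,258].round(0),p[r,258])
E
python3 -m jog '[[[0,0,0,0,0.03],[0,0,0,0,0.03]]]' 10;python3 q.py w6
python3 -m jog '[[[0,0,0,0,0.03],[0,0,0,0,0.03]]]' 8;python3 q.py w7
```

```text
clock: 8.2
position: [528.2, 185.4, 213.6]
tcp_rot: [0.985, 0.175, 0.0, 0.0]
wrist_force: [0.8, 0.6, -4.6]
opening: 39.9
M [-0.061  0.05   0.036] F [ 0.8  0.6 -4.6]
20 [628. 220. 226.] [94 92 98]
75 [610. 214. 215.] [89 91 95]
150 [580. 203. 225.] [90 92 93]
200 [560. 195. 232.] [86 87 90]
225 [553. 193. 243.] [33 34 35]
245 [547. 191. 248.] [85 87 90]
clock: 8.42
position: [528.2, 185.5, 213.5]
tcp_rot: [0.985, 0.175, 0.0, -0.0]
wrist_force: [-0.0, -0.3, -5.1]
opening: 40.0
M [ 0.018  0.041 -0.016] F [-0.  -0.3 -5.1]
20 [671. 235.  11.] [232 234 237]
75 [622. 216.   2.] [182 140  89]
150 [566. 197. 140.] [61 61 63]
200 [556. 194. 219.] [56 53 60]
225 [550. 192. 236.] [59 60 62]
245 [546. 190. 246.] [77 76 79]
```

```bash
python3 -m jog '[[[0,0,0,0,0.03],[0,0,0,0,0.03],[0,0,0,0,0.03],[0,0,0,0,0.03],[0,0,0,0,0.03]]]' 8;python3 q.py w8
python3 - <<'E'
from h import *
shot('side','s8')
a=cv2.imread('pics/w8.png');b=cv2.imread('pics/s8.png');b=cv2.resize(b[50:242,110:366],None,fx=2,fy=2);cv2.imwrite('pics/c8.png',cv2.resize(np.hstack([a,b]),(800,300)))
E
```

```text
clock: 8.88
position: [528.2, 185.5, 213.5]
tcp_rot: [0.985, 0.174, 0.0, 0.0]
wrist_force: [-0.9, -0.7, -3.8]
opening: 39.9
M [-0.011  0.014  0.062] F [-0.9 -0.7 -3.8]
20 [671. 235.  10.] [228 230 233]
75 [622. 216.   2.] [177 136  88]
150 [557. 193.  82.] [163 136  90]
200 [524. 181. 123.] [39 37 38]
225 [549. 191. 234.] [81 83 86]
245 [541. 188. 236.] [38 38 42]
```

View pics/c8.png

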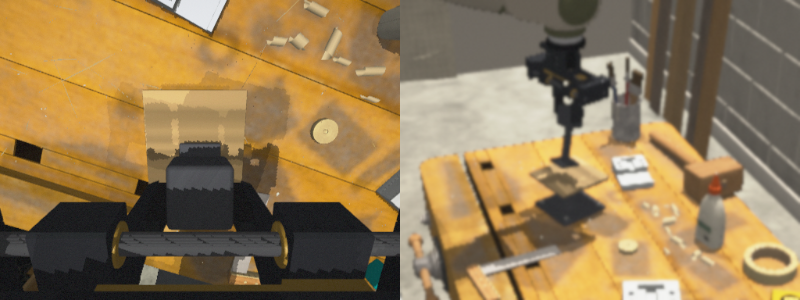

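```bash
cat > t.py <<'E'
from h import *
import sys
f=np.load(f'pics/{sys.argv[1]}.npz');c={'K':f['K'],'extrinsics':f['E']};W=cloud(f['d'],c);p=f['p']
a=np.radians(20.2);u=np.array([np.cos(a),np.sin(a)]);v=np.array([-u[1],u[0]])
o=manip.sense()['position']
for r in range(170,285,5):
    w=W[r,245:270];w=np.median(w,0);print(r,'along',(u@(w[:2]-o[:2])).round(1),'across',(v@(w[:2]-o[:2])).round(1),'z',w[2].round(1),np.median(p[r,245:270],0))
E
python3 t.py w8
```

```text
170 along 10.9 across -2.1 z 82.1 [189. 156. 104.]
175 along 5.9 across -2.1 z 82.3 [176. 146.  98.]
180 along 1.2 across -2.1 z 82.0 [148. 121.  82.]
185 along 7.2 across -1.8 z 119.7 [84. 84. 88.]
190 along 3.3 across -1.8 z 120.6 [43. 42. 44.]
195 along -1.2 across -1.8 z 120.8 [42. 42. 45.]
200 along -5.1 across -1.9 z 122.0 [38. 38. 39.]
205 along 23.5 across -1.3 z 213.3 [36. 36. 38.]
210 along 26.5 across -0.8 z 227.5 [38. 37. 40.]
215 along 25.9 across -1.3 z 232.6 [69. 69. 73.]
220 along 24.1 across -1.3 z 233.6 [82. 82. 86.]
225 along 21.7 across -1.2 z 234.1 [82. 82. 86.]
230 along 19.1 across -1.2 z 234.2 [80. 81. 85.]
235 along 17.4 across -1.2 z 235.0 [79. 80. 83.]
240 along 15.1 across -1.2 z 235.3 [78. 79. 82.]
245 along 12.6 across -1.3 z 235.8 [41. 39. 42.]
250 along 10.4 across -1.2 z 236.1 [39. 41. 43.]
255 along 8.0 across -1.4 z 236.4 [40. 40. 42.]
260 along 5.7 across -1.2 z 236.9 [41. 40. 43.]
265 along 3.3 across -1.2 z 237.2 [40. 40. 43.]
270 along 1.2 across -1.2 z 238.1 [40. 40. 42.]
275 along -1.0 across -1.0 z 238.3 [40. 40. 41.]
280 along -3.9 across -1.2 z 238.8 [38. 39. 40.]
```

```bash
python3 -c "
import cv2
a=cv2.imread('pics/w8.png');cv2.imwrite('pics/w8z.png',cv2.resize(a[160:320,160:360],(800,600)))"
```

```text
(no output)
```

View pics/w8z.png

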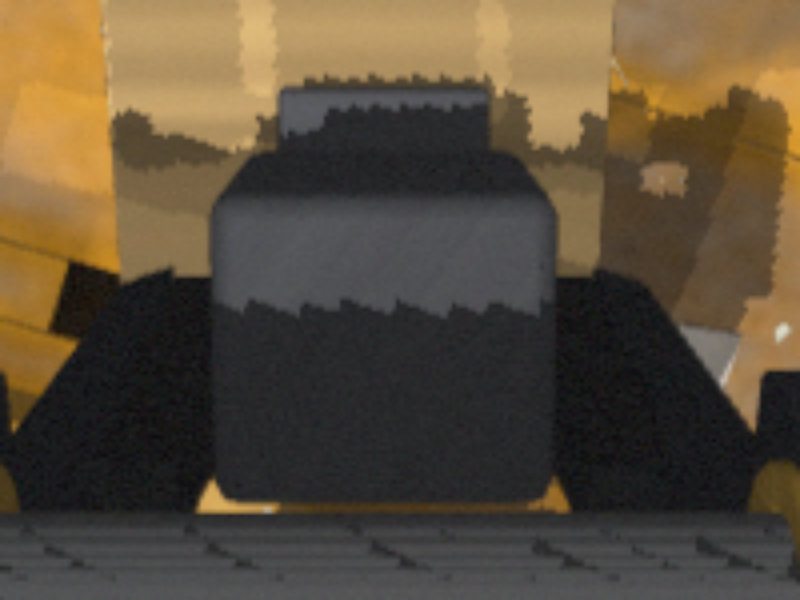

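It swung past vertical and slid about 16 mm down in the pads. I tighten the grip at once, then look again.

```bash
python3 -m jog '[[[0,0,0,0,0.03],[0,0,0,0,0.03],[0,0,0,0,0.03]]]' 40;python3 q.py w9; python3 t.py w9; python3 -c "
from h import *
shot('side','s9');shot('top','t9')
a=cv2.imread('pics/s9.png');b=cv2.imread('pics/t9.png')
cv2.imwrite('pics/c9.png',np.hstack([cv2.resize(a[60:220,160:300],(400,457)),cv2.resize(b[100:260,110:250],(400,457))]))"
```

```text
clock: 9.23
position: [528.2, 185.5, 213.5]
tcp_rot: [0.985, 0.175, -0.0, -0.0]
wrist_force: [0.7, 0.1, -4.7]
opening: 39.8
M [-0.031  0.011  0.006] F [ 0.7  0.1 -4.7]
20 [671. 235.  11.] [227 229 233]
75 [622. 216.   1.] [176 136  86]
150 [557. 193.  82.] [162 133  89]
200 [524. 181. 121.] [42 38 41]
225 [549. 192. 235.] [78 77 81]
245 [541. 188. 236.] [32 34 40]
170 along 11.1 across -2.0 z 82.1 [188. 155. 103.]
175 along 5.8 across -2.1 z 82.5 [176. 146.  98.]
180 along 1.2 across -2.1 z 82.2 [145. 121.  83.]
185 along 7.3 across -1.8 z 119.5 [84. 85. 88.]
190 along 2.9 across -1.8 z 120.4 [41. 41. 43.]
195 along -1.0 across -1.8 z 121.2 [41. 41. 43.]
200 along -5.1 across -1.6 z 122.0 [38. 39. 40.]
205 along 23.9 across -1.2 z 213.6 [37. 37. 39.]
210 along 26.2 across -1.2 z 227.5 [38. 38. 40.]
215 along 25.8 across -1.2 z 232.7 [69. 69. 72.]
220 along 24.1 across -1.2 z 233.6 [81. 82. 86.]
225 along 21.7 across -1.0 z 233.9 [82. 82. 85.]
230 along 19.3 across -1.2 z 234.3 [81. 81. 85.]
235 along 17.2 across -1.3 z 234.5 [80. 81. 84.]
240 along 14.8 across -1.0 z 235.4 [78. 79. 83.]
245 along 12.8 across -1.1 z 235.8 [41. 42. 42.]
250 along 10.2 across -1.2 z 235.9 [40. 41. 42.]
255 along 7.7 across -1.2 z 236.5 [40. 41. 42.]
260 along 5.7 across -1.2 z 236.8 [42. 41. 43.]
265 along 3.6 across -0.6 z 237.6 [40. 42. 42.]
270 along 1.4 across -1.1 z 237.8 [39. 39. 41.]
275 along -1.5 across -1.3 z 238.3 [39. 41. 42.]
280 along -3.9 across -1.3 z 238.6 [38. 38. 41.]
```

View pics/c9.png

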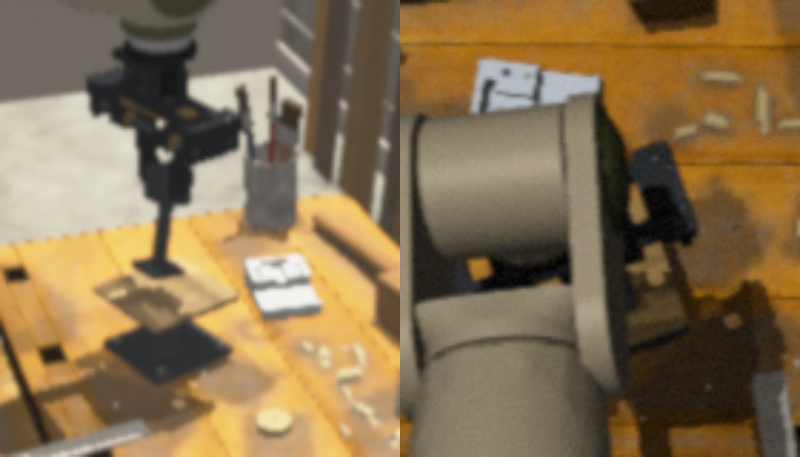

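Run:
```python
from h import *
a=np.radians(20.25);u=np.array([np.cos(a),np.sin(a)]);v=np.array([-u[1],u[0]])
for n in ('w9','w5','top0','side0'):
    f=np.load(f'pics/{n}.npz');W=cloud(f['d'],{'K':f['K'],'extrinsics':f['E']})
    o=np.array([528.2,185.5]);A=(W[...,:2]-o)@u;B=(W[...,:2]-o)@v;z=W[...,2]
    m=(z>76)&(z<88)&(abs(A)<80)&(abs(B)<80)
    print(n,m.sum(),'A',np.percentile(A[m],[.3,99.7]).round(1),'B',np.percentile(B[m],[.3,99.7]).round(1),'z',np.median(z[m]).round(1))
```

```text
w9 11352 A [-53.1  60.7] B [-54.1  65. ] z 82.2
w5 10066 A [-53.2  60.7] B [-54.3  65. ] z 82.3
top0 2383 A [-57.8  61.8] B [-55.6  63.7] z 81.2
side0 739 A [-61.7  61.1] B [-59.8  66.4] z 80.9
```

```bash
python3 -m jog '[[[0.005,0.004,0,0,0.03],[0.005,0.004,0,0,0.03],[0.005,0.003,-0.008,0,0.03],[0,0,-0.01,0,0.03],[0,0,-0.006,0,0.03],[0,0,-0.002,0,0.03],[0,0,0,0,0.03],[0,0,0,0,0.03],[0,0,0,0,0.03]]]' 20; python3 q.py w10;python3 t.py w10 | head -9
```

```text
clock: 10.13
position: [543.3, 196.5, 187.9]
tcp_rot: [0.985, 0.174, 0.0, 0.0]
wrist_force: [-0.2, -0.6, -4.9]
opening: 40.2
M [ 0.006 -0.001  0.002] F [-0.2 -0.6 -4.9]
20 [681. 244.  11.] [228 230 234]
75 [636. 227.   1.] [201 150  82]
150 [576. 206.  81.] [183 152 102]
200 [540. 192.  97.] [38 33 36]
225 [564. 202. 208.] [79 78 83]
245 [556. 199. 210.] [40 39 42]
170 along 17.0 across -1.9 z 82.1 [161. 134.  90.]
175 along 12.5 across -1.9 z 82.3 [162. 134.  90.]
180 along 8.2 across -1.9 z 82.3 [167. 137.  93.]
185 along 7.0 across -1.9 z 93.9 [84. 86. 89.]
190 along 3.3 across -1.8 z 94.8 [43. 42. 45.]
195 along -1.3 across -1.9 z 95.4 [42. 41. 45.]
200 along -5.2 across -1.9 z 96.4 [38. 38. 41.]
205 along 24.0 across -1.3 z 188.0 [35. 37. 39.]
210 along 26.8 across -0.3 z 201.8 [37. 37. 39.]
```

```bash
python3 -m jog '[[[0,0,-0.001,0,0.03],[0,0,-0.001,0,0.03],[0,0,0,0,0.03]]]'
python3 -m jog '[[[0,0,-0.001,0,0.03],[0,0,0,0,0.03]]]' 15
python3 -m jog '[[[0,0,-0.0007,0,0.03],[0,0,0,0,0.03]]]'
```

```text
clock: 10.43
position: [543.1, 196.4, 185.3]
tcp_rot: [0.985, 0.174, -0.0, 0.0]
wrist_force: [-0.3, -0.8, -4.7]
opening: 39.6
clock: 10.6
position: [543.1, 196.5, 184.3]
tcp_rot: [0.985, 0.174, -0.0, -0.0]
wrist_force: [0.3, -0.3, -4.3]
opening: 39.9
clock: 10.77
position: [543.3, 196.6, 184.0]
tcp_rot: [0.985, 0.175, 0.0, -0.0]
wrist_force: [0.5, 0.1, -3.2]
opening: 40.1
```

```bash
python3 -m jog '[[[0,0,-0.0005,0,0.03],[0,0,0,0,0.03]]]'
python3 -m jog '[[[0,0,-0.0005,0,0.03],[0,0,0,0,0.03]]]'
python3 -c "
from h import *
print(manip.sense()['wrist_force'],manip.sense()['torque'])"
```

```text
clock: 10.93
position: [543.4, 196.6, 183.9]
tcp_rot: [0.985, 0.175, 0.001, -0.0]
wrist_force: [-1.0, 0.1, 1.4]
opening: 39.8
clock: 11.1
position: [543.5, 196.6, 183.8]
tcp_rot: [0.985, 0.175, 0.001, -0.0]
wrist_force: [-0.9, -0.3, 5.1]
opening: 40.1
[-0.90682064 -0.33708719  5.0682816 ] [0.01713746 0.45032131 0.00377698]
```

```bash
python3 -m jog '[[[0,0,0.0003,0,0.03],[0,0,0,0,0.03],[-0.0018,-0.0007,-0.0001,0,0.03],[-0.0018,-0.0006,-0.0001,0,0.03],[-0.0018,-0.0007,-0.0001,0,0.03],[-0.0018,-0.0006,-0.0002,0,0.03],[0,0,0,0,0.03]]]' 9; python3 q.py w11;python3 t.py w11
```

```text
clock: 11.68
position: [535.8, 193.8, 182.7]
tcp_rot: [0.985, 0.175, 0.0, 0.0]
wrist_force: [-2.1, 0.3, 4.0]
opening: 40.2
M [-0.03   0.077  0.004] F [-2.1  0.3  4. ]
20 [673. 241.  10.] [227 230 233]
75 [628. 224.   0.] [190 146  90]
150 [569. 203.  80.] [182 150  98]
200 [558. 200. 173.] [40 41 45]
225 [557. 200. 204.] [75 73 78]
245 [548. 197. 205.] [43 40 43]
170 along 18.3 across -1.9 z 82.4 [164. 137.  91.]
175 along 15.1 across -1.9 z 87.8 [55. 56. 58.]
180 along 11.8 across -1.8 z 90.7 [84. 85. 88.]
185 along 7.6 across -2.0 z 91.0 [80. 81. 85.]
190 along 3.4 across -1.8 z 91.4 [41. 41. 43.]
195 along 1.5 across -1.8 z 96.5 [37. 37. 39.]
200 along 22.9 across -1.4 z 172.8 [39. 39. 41.]
205 along 24.4 across -1.2 z 184.5 [39. 40. 39.]
210 along 25.5 across -1.3 z 194.5 [40. 40. 42.]
215 along 25.8 across -1.2 z 202.0 [54. 54. 55.]
220 along 24.3 across -1.3 z 204.4 [73. 73. 77.]
225 along 22.1 across -1.2 z 205.0 [77. 78. 81.]
230 along 20.1 across -1.0 z 205.3 [77. 77. 80.]
235 along 17.7 across -1.2 z 205.5 [76. 76. 80.]
240 along 15.4 across -1.0 z 205.7 [75. 76. 78.]
245 along 12.9 across -1.1 z 206.0 [40. 40. 42.]
250 along 10.3 across -1.3 z 206.4 [41. 42. 42.]
255 along 8.4 across -1.2 z 206.6 [40. 41. 43.]
260 along 6.1 across -1.3 z 206.7 [39. 40. 41.]
265 along 3.9 across -0.6 z 207.0 [40. 41. 43.]
270 along 1.3 across -0.9 z 207.3 [41. 41. 42.]
275 along -1.4 across -1.2 z 207.6 [39. 40. 41.]
280 along -3.6 across -1.3 z 207.8 [40. 39. 42.]
```

```bash
python3 -m jog '[[[-0.0018,-0.0007,-0.0001,0,0.03],[-0.0018,-0.0006,-0.0002,0,0.03],[-0.0018,-0.0007,-0.0003,0,0.03],[-0.0018,-0.0006,-0.0003,0,0.03],[-0.0018,-0.0007,-0.0003,0,0.03],[0,0,0,0,0.03]]]' 8; python3 q.py w12;python3 t.py w12
```

```text
clock: 12.23
position: [526.4, 190.4, 180.8]
tcp_rot: [0.985, 0.174, -0.001, 0.0]
wrist_force: [0.4, 0.1, -1.3]
opening: 39.9
M [-0.014 -0.112 -0.025] F [ 0.4  0.1 -1.3]
20 [662. 237.  12.] [229 232 235]
75 [618. 221.   1.] [207 155  81]
150 [560. 200.  82.] [164 137  93]
200 [550. 197. 176.] [42 40 43]
225 [549. 197. 204.] [71 75 74]
245 [541. 194. 206.] [40 40 43]
170 along 20.5 across -1.8 z 90.0 [78. 79. 82.]
175 along 16.2 across -1.8 z 90.3 [76. 77. 80.]
180 along 12.4 across -1.9 z 90.8 [77. 77. 80.]
185 along 9.5 across -1.8 z 95.9 [42. 43. 43.]
190 along 8.9 across -1.3 z 111.1 [37. 38. 41.]
195 along 9.8 across -1.3 z 124.0 [40. 40. 42.]
200 along 25.0 across -1.0 z 175.7 [42. 43. 44.]
205 along 24.9 across -1.3 z 184.2 [43. 44. 45.]
210 along 25.0 across -1.3 z 191.4 [44. 45. 47.]
215 along 25.4 across -1.2 z 198.3 [46. 45. 47.]
220 along 24.9 across -1.1 z 203.4 [62. 61. 64.]
225 along 23.1 across -1.1 z 204.8 [72. 73. 76.]
230 along 20.7 across -1.1 z 205.0 [74. 75. 78.]
235 along 18.4 across -1.1 z 205.2 [74. 75. 78.]
240 along 16.4 across -1.2 z 205.5 [74. 75. 78.]
245 along 13.8 across -1.2 z 205.4 [41. 40. 42.]
250 along 11.3 across -1.2 z 205.5 [38. 39. 41.]
255 along 8.9 across -0.9 z 205.4 [40. 40. 42.]
260 along 6.3 across -1.2 z 205.6 [41. 41. 42.]
265 along 3.8 across -1.3 z 205.8 [40. 40. 42.]
270 along 1.3 across -1.2 z 205.8 [40. 40. 43.]
275 along -0.9 across -0.8 z 205.9 [40. 41. 42.]
280 along -3.7 across -1.3 z 206.1 [40. 40. 42.]
```

```bash
python3 -m jog '[[[-0.0014,-0.0005,-0.0002,0,0.03],[-0.0014,-0.0005,0,0,0.03],[0,0,0,0,0.03],[0,0,0,0,0.03]]]' 6; python3 q.py w13;python3 t.py w13
python3 - <<'E'
from h import *
a=np.radians(20.25);u=np.array([np.cos(a),np.sin(a)]);v=np.array([-u[1],u[0]])
f=np.load(f'pics/w13.npz');W=cloud(f['d'],{'K':f['K'],'extrinsics':f['E']});o=manip.sense()['position'][:2]
A=(W[...,:2]-o)@u;B=(W[...,:2]-o)@v;z=W[...,2];dk=f['p'].max(-1)<110
for nm,m in (('table',(z>76)&(z<86)&(abs(A)<100)&(abs(B)<80)),('foot',dk&(z>87)&(z<93)&(abs(A)<40)&(abs(B)<40))):
    print(nm,'A',np.percentile(A[m],[.3,99.7]).round(1),'B',np.percentile(B[m],[.3,99.7]).round(1))
E
```

```text
clock: 12.62
position: [523.8, 189.6, 180.7]
tcp_rot: [0.985, 0.175, -0.001, -0.0]
wrist_force: [-0.7, 0.5, -5.2]
opening: 40.2
M [0.025 0.04  0.004] F [-0.7  0.5 -5.2]
20 [660. 236.  10.] [222 225 226]
75 [616. 220.   0.] [213 157  74]
150 [558. 199.  83.] [166 137  89]
200 [548. 196. 177.] [45 44 47]
225 [546. 196. 204.] [74 76 78]
245 [538. 193. 207.] [42 43 44]
170 along 20.1 across -1.8 z 90.4 [77. 78. 81.]
175 along 16.1 across -1.8 z 90.4 [77. 78. 81.]
180 along 12.3 across -1.8 z 90.6 [77. 77. 81.]
185 along 10.6 across -1.7 z 100.0 [41. 42. 44.]
190 along 10.1 across -1.2 z 113.5 [37. 37. 38.]
195 along 10.5 across -0.6 z 125.8 [41. 42. 44.]
200 along 25.0 across -1.3 z 176.3 [43. 43. 45.]
205 along 24.8 across -1.3 z 184.1 [43. 45. 45.]
210 along 25.2 across -1.1 z 191.3 [46. 44. 47.]
215 along 25.3 across -0.7 z 198.2 [44. 45. 47.]
220 along 25.2 across -0.7 z 203.1 [58. 57. 60.]
225 along 23.3 across -1.1 z 204.7 [73. 74. 76.]
230 along 21.2 across -1.2 z 205.2 [75. 75. 78.]
235 along 18.6 across -1.2 z 205.1 [74. 74. 77.]
240 along 16.1 across -1.2 z 205.3 [74. 75. 77.]
245 along 13.9 across -1.2 z 205.5 [41. 41. 43.]
250 along 11.2 across -1.3 z 205.6 [41. 42. 42.]
255 along 8.8 across -1.2 z 205.5 [41. 42. 42.]
260 along 6.2 across -1.2 z 205.4 [40. 40. 41.]
265 along 3.7 across -1.2 z 205.8 [40. 40. 42.]
270 along 1.0 across -1.3 z 205.5 [41. 41. 43.]
275 along -1.5 across -1.3 z 205.6 [41. 42. 43.]
280 along -4.2 across -1.2 z 205.5 [41. 41. 43.]
table A [-38.7  63.4] B [-59.5  59.7]
foot A [-0.8 26. ] B [-22.3  21.1]
```

View pics/w13.png

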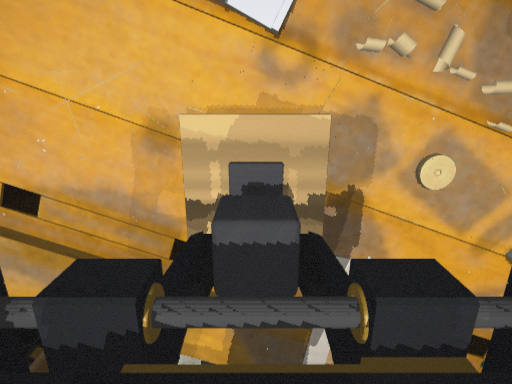

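Upright (head top constant at z = 205.5) and centred: the foot centre is about 0.6 mm from the table centre along and across. The wrist reads nearly full weight, so I feel for the table gently.

```bash
python3 -m jog '[[[0,0,-0.0004,0,0.03],[0,0,0,0,0.03],[0,0,0,0,0.03]]]' 10
python3 -m jog '[[[0,0,-0.0004,0,0.03],[0,0,0,0,0.03],[0,0,0,0,0.03]]]' 10
```

```text
clock: 12.92
position: [524.1, 189.6, 180.6]
tcp_rot: [0.985, 0.175, -0.0, -0.0]
wrist_force: [0.0, -0.2, -4.5]
opening: 39.7
clock: 13.17
position: [524.2, 189.6, 180.6]
tcp_rot: [0.985, 0.175, 0.0, -0.0]
wrist_force: [-1.2, -0.9, -0.9]
opening: 40.1
```

```bash
python3 -m jog '[[[0,0,0,0,0.03],[0,0,0,0,0.03]]]' 3
python3 -m jog '[[[0,0,0,0,0.043],[0,0,0,0,0.046],[0,0,0,0,0.05],[0,0,0,0,0.06],[0,0,0,0,0.075],[0,0,0,0,0.0881],[0,0,0,0,0.0881],[0,0,0,0,0.0881],[0,0,0,0,0.0881]]]'
python3 q.py w14; python3 t.py w14 | tail -14
```

```text
clock: 13.33
position: [524.3, 189.6, 180.6]
tcp_rot: [0.985, 0.175, 0.0, -0.0]
wrist_force: [-0.9, -0.6, 0.3]
opening: 39.7
clock: 14.08
position: [524.2, 189.6, 180.3]
tcp_rot: [0.985, 0.174, -0.0, -0.0]
wrist_force: [0.7, -0.5, -0.6]
opening: 87.1
M [ 0.015 -0.032 -0.014] F [ 0.7 -0.5 -0.6]
20 [660. 236.  12.] [224 227 231]
75 [616. 220.   1.] [204 151  74]
150 [559. 199.  84.] [157 128  86]
200 [548. 196. 174.] [43 44 43]
225 [546. 196. 204.] [68 67 69]
245 [538. 193. 205.] [40 41 41]
215 along 24.5 across -1.2 z 195.5 [43. 44. 45.]
220 along 24.1 across -1.2 z 201.3 [43. 43. 44.]
225 along 23.1 across -1.2 z 204.4 [65. 66. 69.]
230 along 21.2 across -1.2 z 205.2 [71. 70. 74.]
235 along 18.8 across -1.2 z 205.1 [70. 71. 75.]
240 along 16.4 across -1.3 z 205.3 [70. 71. 73.]
245 along 13.9 across -1.2 z 205.3 [39. 40. 41.]
250 along 11.4 across -1.3 z 205.4 [37. 38. 40.]
255 along 8.8 across -1.2 z 205.2 [38. 40. 41.]
260 along 6.5 across -1.1 z 205.2 [37. 37. 39.]
265 along 4.1 across -1.2 z 205.2 [38. 38. 40.]
270 along 1.3 across -1.2 z 205.3 [39. 39. 41.]
275 along -1.5 across -1.2 z 205.2 [39. 39. 40.]
280 along -4.1 across -1.2 z 205.2 [38. 39. 40.]
```

View pics/w14.png

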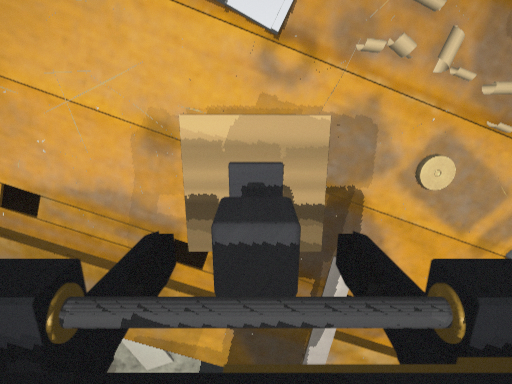

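Released and standing, with the fingers clear on both sides (173 and 340 against the head at 213–300). I retreat straight up and then away.

```bash
python3 -m jog '[[[0,0,0.005,0,0.0881],[0,0,0.015,0,0.0881],[0,0,0.025,0,0.0881],[0,0,0.03,0,0.0881],[0,0,0.03,0,0.0881],[0,-0.03,0.02,0,0.0881],[0,-0.035,0,0,0.0881],[-0.02,-0.035,0,0,0.0881],[-0.02,-0.035,0,0,0.0881],[-0.02,-0.035,0,0,0.0881]]]'
python3 -m jog '[[[-0.02,-0.035,0,0,0.0881],[-0.02,-0.035,0,0,0.0881],[-0.02,-0.035,0,0,0.0881],[-0.02,-0.035,0,0,0.0881],[-0.02,-0.035,0,0,0.0881],[0,-0.02,0,0,0.0881],[0,0,0,0,0.0881],[0,0,0,0,0.0881],[0,0,0,0,0.0881]]]'
python3 - <<'E'
from h import *
p,d,c=shot('top','t15');W=cloud(d,c);shot('side','s15')
a=np.radians(20.25);u=np.array([np.cos(a),np.sin(a)]);v=np.array([-u[1],u[0]]);o=np.array([528,190])
A=(W[...,:2]-o)@u;B=(W[...,:2]-o)@v;z=W[...,2]
for nm,m in (('table',(z>76)&(z<86)),('head',(z>199)&(z<215))):
    m=m&(abs(A)<80)&(abs(B)<80);print(nm,m.sum(),'A',np.percentile(A[m],[1,99]).round(1),'B',np.percentile(B[m],[1,99]).round(1),np.median(z[m]))
x=cv2.imread('pics/t15.png');y=cv2.imread('pics/s15.png');cv2.imwrite('pics/c15.png',cv2.resize(np.hstack([x,y]),(800,300)))
E
```

```text
clock: 14.97
position: [463.0, 18.4, 305.6]
tcp_rot: [0.985, 0.175, 0.0, 0.0]
wrist_force: [0.5, -0.7, 1.0]
opening: 88.1
clock: 15.72
position: [364.3, -174.8, 305.5]
tcp_rot: [0.985, 0.175, 0.0, -0.0]
wrist_force: [0.6, -0.4, 0.2]
opening: 88.3
table 1799 A [-58.7  59.8] B [-59.4  58.8] 81.23479419581145
head 330 A [-18.2  20.7] B [-20.5  18.9] 204.19074999739428
```

View pics/c15.png

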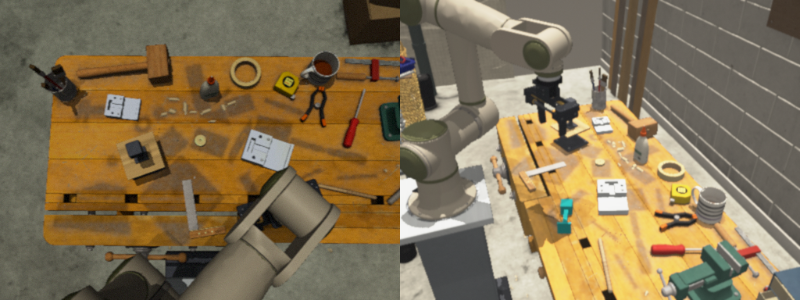

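The casting stands upright, centred on the table to about 1 mm: its head shows at (137,152) in the composite's top view. The bystanders have not moved and the arm is clear.

```bash
python3 -c "
from station import manip
print(manip.close_job())"
```

```text
the job is handed in; nothing more can be done
None
```

The casting is standing upright on its foot in the middle of the stand's table. I handed the job in at about 16 s of the 48 s allowed.

- **Lift:** I gripped the head at 60 N and drew the casting straight up out of the mould. It stayed level, with the stem's top constant to about 1 mm.
- **Turning upright:** I eased the grip over the table so the foot swung down.
    - The swing overshot by about 11° and the head slid about 16 mm down in the pads, so I tightened the grip.
    - I then felt for the table with the foot's low edge and eased the casting upright against it. The foot pressed on the table with about 9 N at most.
- **Set-down:** The foot was carrying about the casting's own weight, 3–4 N, when I opened the fingers.

**Last checks:**
- After release, the wrist camera read the head's top as level, at z of about 205 mm.
- The final top view puts the head's centre within about 1 mm of the table's centre.
- The cameras disagree slightly on the table's height, 81 to 82 mm.
- The glue bottle, brass puck, try square and turquoise look-alike look unmoved in the final pictures. I did not re-measure their positions.
- The arm was clear of everything.

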